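# Pack away the leaf-sampling kit

### The job

Pack away the sampling kit. Hang the slide rack by its wire handle on the hook inside the drying cabinet, without touching the frame round the cabinet's opening. Tip the storage bin forward, put every specimen jar in it with its lid pressed fully home, push the bin back until it is fully shut, and leave the dish stack and the reagent bottle where they are.

Things in the scene. Friction and masses are not known exactly. Their poses are not given: they have to be found in the camera images.
- cabinet: drying cabinet, 205 mm deep, 220 wide, 235 high, clear walls, sloping front to the robot. Origin on the bench below the place where the handle should hang; z up, x into the cabinet, away from the robot. In mm: front wall x -102, 105 high; back wall x +100; floor 8 high. Slope from (x -100, z 110) to (x +60, z 235), with the opening; flat roof behind it, top z 235.
- frame: white frame round the opening in the slope, not to be touched; origin and axes of the cabinet. Opening: 150 mm wide (y -75 to +75), from x -95 to +55 mm in plan, can be entered from straight above. Frame 8 mm thick, 35 mm wide at each side, 12 mm bars along the lower and upper edges.
- hook_seat (a point): top of the hook where the handle should hang, 164 mm above the cabinet's origin, same axes. The hook is two level steel prongs, 8 mm thick, at y -15 and +15 mm, running from the back wall towards the robot and ending in upturned tips at x -26 mm (30 mm out with their thickness), tops at z 178 mm.
- rack: steel slide rack with glass slides, 46 (x) x 84 (y) x 50 mm (z), under a wire handle (inverted U) with a black upright grip tab on top; 173 mm high in all, 0.3 kg. Origin at the centre of its underside, z up. Tab 14 (x) x 18 (y) mm, 119 to 173 mm above the origin: grip it from above. The same when turned by half a turn. Stands on the bench at the start.
- rack_bar (a point): centre of the handle's level cross bar, 6 mm wire along y, 64 mm long, 120 mm above the rack's origin; the hook's prongs go under this bar, one each side of the middle
- housing: fixed grey housing of the tilt-out bin, 334 mm wide (y), 150 high. Origin on the bench in the middle of its front edge, z up, x away from the robot. Roof (top z 150 mm) only over x +85 to +150 mm; the bin is open above in front of it. Side cheeks at |y| 159 to 167 mm, 65 high, 145 high from x +70 mm on.
- tiltbin (a joint): tilt of the white bin, rad: 0 = fully shut (front upright), grows as its top tips towards the robot, stop at 0.62. Stiff pivot: stays where it is left; moving it takes about 4 N at the rim, up to 10 N when loaded.
- bin_pivot (a point): middle of the bin's pivot line (along y) at the bin's bottom front edge, 5 mm behind the housing's origin and 12 mm above the bench. Axes turn with the bin: y along the pivot, z up the front panel, x along the bin's floor away from the robot. Front panel is in the plane x = 0, 6 mm thick, 310 mm wide.
- bin_rim (a point): middle of the bin's upper front edge, a 12 mm thick rolled rim along y, 310 mm long, 108 mm above the pivot when shut; can be pinched from above (fingers either side in x)
- bin_floor (a point): centre of the bin's inner floor (55 mm behind, 6 mm above the pivot when shut); axes turn with the bin. Inside 104 mm deep (x), 298 wide (y); front 108 mm high, back wall 55 high, sides 55 high (105 in the front half). Room for three jars side by side.
- dishes: bystander: stack of clear dishes, 88 mm diameter, 36 high, origin under its centre; leave it alone
- reagent: bystander: capped reagent bottle, 54 mm diameter, 105 high, origin under its centre; leave it alone
- jar0: specimen jar, clear round body with a white press-on lid, 50 mm diameter, 65 mm high with the lid home; stands upright on the bench at the start; origin at the centre of its underside, z up. About 0.16 kg. Grip it round the glass, about 40 mm above its underside. Two or three of the jars are there.
- jar0_lid (a joint): lid of jar0: height in m by which it stands proud (0 = fully home, at most 0.007; starts 4 to 7 mm up, showing a gap below the lid). A tight push fit: it stays where it is and goes down when its top (64.5 mm above the jar's underside when home) is pressed with more than about 6 N.
- jar1: specimen jar, clear round body with a white press-on lid, 50 mm diameter, 65 mm high with the lid home; stands upright on the bench at the start; origin at the centre of its underside, z up. About 0.16 kg. Grip it round the glass, about 40 mm above its underside. Two or three of the jars are there.
- jar1_lid (a joint): lid of jar1: height in m by which it stands proud (0 = fully home, at most 0.007; starts 4 to 7 mm up, showing a gap below the lid). A tight push fit: it stays where it is and goes down when its top (64.5 mm above the jar's underside when home) is pressed with more than about 6 N.
- jar2: specimen jar, clear round body with a white press-on lid, 50 mm diameter, 65 mm high with the lid home; stands upright on the bench at the start; origin at the centre of its underside, z up. About 0.16 kg. Grip it round the glass, about 40 mm above its underside. Two or three of the jars are there.
- jar2_lid (a joint): lid of jar2: height in m by which it stands proud (0 = fully home, at most 0.007; starts 4 to 7 mm up, showing a gap below the lid). A tight push fit: it stays where it is and goes down when its top (64.5 mm above the jar's underside when home) is pressed with more than about 6 N.
Not all that is in view belongs to the job. Leave any blue or brown look-alike of the jar0 alone.

How it is judged:
By the outcome, as a careful person would: the job done as asked, in the order asked, and still so for the second after the job is handed in, with the robot touching nothing.
Of jar0, jar1, jar2 only 2 to 3 are there at a start; the rules pass over those that are not, and their reading is None.
At some moment in a run one of jar0, jar1, jar2 may be knocked a few centimetres aside while the robot is not near it.
It also fails if it takes over 210 s, if anything falls off the work surface, if the arm or the gripper's body presses on something with over 40 N, if the wrist force passes 120 N, or if a joint passes its speed limit or range.

### The arm

A 7-joint arm with a two-finger parallel gripper is mounted at the origin on the work surface. World frame = base frame: x ahead of the robot, y to its left, z up, the work surface at z = 0. Lengths are in m, angles in rad, forces in N, time in s.
With the tool pointing down it reaches from about 0.4 to 0.85 m from the base axis. Payload 4.5 kg.
Tool frame: the origin (TCP) lies at the very end of the fingers, on their centre line; the grasp point (between the pads) lies 19 mm behind it; x points along the fingers, z is the direction in which the jaws open and shut, and the axes are right-handed (so a half turn about x gives the same grasp; the last joint's range is limited). The gripper opens to 85 mm and grips with 20 to 120 N. Pads are 22 mm wide; open, the fingers measure 114 mm over their backs; the gripper's body (76 mm by 85 mm) begins 54 mm behind the grasp point. The pads swing forward as they close: fully open they stand 13 mm farther back than shut.
Start: joints at [-1.07, 0.689, -0.195, 1.565, 0.157, 0.902, -0.215], TCP at [0.281, 0.558, 0.231] pointing down, gripper open.
Joint ranges: [-3.01, 3.01], [-0.46, 2.08], [-1.47, 1.51], [0.13, 2.56], [-1, 4.14], [0.04, 2.09], [-2.66, 2.66]. Speed limits (rad/s): [2.57, 2.57, 3.14, 3.14, 3.14, 3.14, 3.14].

### API

Orientations are given as a rotation vector (axis times angle).
In Python, from rig import env gives the robot as it stands. Calls block until the motion is done:
- env.move_ptp(position, orientation): joint-space move of the TCP to a pose.
- env.line_to(position, frame=None, rate=0.15): straight line of the TCP; frame=None keeps the orientation; rate is the mean speed in m/s.
- env.goto_joints(angles): joint-space move.
- env.gripper_to(opening): finger opening in m; the grip force is fixed at half the most; returns when the fingers have stopped.
- env.pause(seconds).
- env.solve_ik(position, orientation): joint angles nearest the present ones, or None.
- env.observe(): the state.
- env.get_image(name): name is "side" or "top" or "wrist"; returns a dict with "pixels" (420x560x3 uint8, red, green, blue), "fovy" (degrees; the focal length in pixels is half the picture's height over the tangent of half this angle, whatever the lens; pixels are square), "cx", "cy" (the principal point, pixels), "R" (3x3) and "t" (3): a world point X has camera coordinates R X + t; the wrist camera has in their place "tool_from_camera" (4x4, takes a point from camera to tool coordinates, whose origin is the TCP and whose axes are the tool frame's). Camera axes: x right, y down, z forward; pixel columns grow to the right and rows downward; lengths in m; the calibration is good to about 2 mm. A picture is of the moment at which its call begins: read the wrist's pose just before it. There is no depth.
A pose or a line that the arm cannot do raises env.MotionError and nothing moves.
- env.hand_in(): hands the job in, once; it reports no verdict.
The state is a dict: "t": time; "joints": joint angles; "dq": joint speeds; "tau": joint torques, N m; "tool_pos": TCP position; "tool_rot": TCP orientation; "ft_force": force on the tool from outside, world axes, zero at the start; "moment": the same for the moment, N m; "finger_gap": finger opening in m.
Only numpy, scipy, OpenCV 4.12 (cv2) and the standard library are available. Lean on these libraries where they do the work, as an engineer would, in place of code of your own. Each camera call takes 0.05 s, during which the arm holds its last target. There are 200 camera calls.

## Working session

There is one attempt and no reset: what is moved stays moved. The work goes in short steps, each a Python script; the robot and the scene stay as the last script left them, time stands still between calls to the robot, and variables do not carry over. Pictures are saved under pics/ and viewed, about 12 in all and at most 16, crops included, and the job is handed in when it is done.

```bash
ls; mkdir -p pics; python3 - <<'E'
from rig import env
import cv2,numpy as np
o=env.observe();print({k:np.round(v,3) for k,v in o.items()})
for n in("top","side"):
    i=env.get_image(n);cv2.imwrite(f"pics/{n}0.png",i["pixels"][:,:,::-1]);print(n,i["fovy"],i["cx"],i["cy"],np.round(i["R"],4).tolist(),np.round(i["t"],4), (-np.array(i["R"]).T@i["t"]).round(3), [k for k in i])
i=env.get_image("wrist");print(i["fovy"],np.round(i["tool_from_camera"],4).tolist())
E
```

```text
pics
{'t': np.float64(0.0), 'joints': array([-1.07 ,  0.69 , -0.195,  1.566,  0.157,  0.902, -0.215]), 'dq': array([-0.001, -0.   , -0.002, -0.001, -0.002, -0.   ,  0.001]), 'tau': array([ 0.0000e+00, -5.3962e+01, -1.2660e+00, -1.5855e+01,  9.0000e-03,
        9.0000e-03, -0.0000e+00]), 'tool_pos': array([0.281, 0.558, 0.23 ]), 'tool_rot': array([-0.86 ,  1.396,  0.858]), 'ft_force': array([-0.583, -0.303,  0.556]), 'moment': array([0.03 , 0.022, 0.078]), 'finger_gap': np.float64(0.085)}
top 43.74140801592449 278.8067719816623 210.28165425437317 [[0.0029, -1.0, 0.0051], [-0.9857, -0.0037, -0.1684], [0.1684, -0.0045, -0.9857]] [-1.0000e-03  4.8810e-01  1.2156e+00] [0.276 0.006 1.28 ] ['pixels', 'fovy', 'cx', 'cy', 'R', 't']
side 48.5706552519155 278.2924274727749 212.6691571485694 [[0.994, -0.1093, -0.0006], [-0.0562, -0.5068, -0.8602], [0.0937, 0.8551, -0.5099]] [-0.4926  0.1476  1.1703] [ 0.388 -0.98   0.723] ['pixels', 'fovy', 'cx', 'cy', 'R', 't']
62.35604887963173 [[-0.0013, -0.2594, 0.9658, -0.1437], [-0.0005, -0.9658, -0.2594, 0.0655], [1.0, -0.0008, 0.0011, -0.0005], [0.0, 0.0, 0.0, 1.0]]
```

View pics/top0.png

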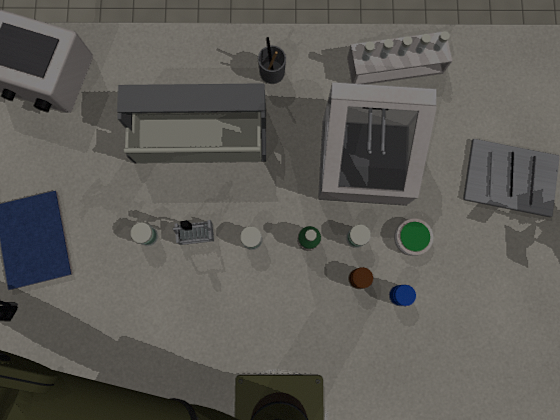

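View pics/side0.png

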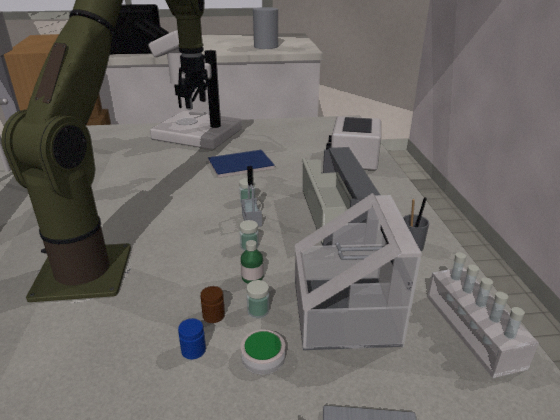

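Top view: jars' lids at (143,233), (251,237), (359,236); rack at (193,232) with its black tab at (186,225); reagent at (309,237); dishes at (415,236); cabinet around (380,145), hook at (376,130); housing roof x 118–265, y 85–110, bin below it. Next I'll enlarge those areas for corner picking.

```bash
cat > h.py <<'E'
import cv2,numpy as np
from rig import env
from scipy.spatial.transform import Rotation as Ro
def cam(n):
    if n=="wrist":
        o=env.observe(); i=env.get_image(n); T=np.array(i["tool_from_camera"])
        Rt=Ro.from_rotvec(o["tool_rot"]).as_matrix(); Rwc=Rt@T[:3,:3]; c=Rt@T[:3,3]+o["tool_pos"]
    else:
        i=env.get_image(n); Rwc=np.array(i["R"]).T; c=-Rwc@np.array(i["t"])
    f=210/np.tan(np.radians(i["fovy"])/2)
    return dict(im=i["pixels"],K=(f,i["cx"],i["cy"]),Rwc=Rwc,c=c)
def ray(C,u,v):
    f,cx,cy=C["K"]; return C["Rwc"]@np.array([(u-cx)/f,(v-cy)/f,1])
def onz(C,u,v,z):
    d=ray(C,u,v); return C["c"]+d*(z-C["c"][2])/d[2]
def tri(*obs):
    A=np.zeros((3,3));b=np.zeros(3)
    for C,u,v in obs:
        d=ray(C,u,v);d/=np.linalg.norm(d);P=np.eye(3)-np.outer(d,d);A+=P;b+=P@C["c"]
    return np.linalg.solve(A,b)
def proj(C,X):
    p=C["Rwc"].T@(np.asarray(X)-C["c"]); f,cx,cy=C["K"]; return np.array([f*p[0]/p[2]+cx,f*p[1]/p[2]+cy])
def crop(C,x0,y0,w,h,s,gain=1.6):
    return cv2.resize(cv2.convertScaleAbs(C["im"][y0:y0+h,x0:x0+w,::-1],alpha=gain),None,fx=s,fy=s,interpolation=cv2.INTER_CUBIC)
def rot(yaw,pitch=0):
    "tool down; jaws (tool z) open along world direction yaw; pitch tips fingers"
    z=np.array([np.cos(yaw),np.sin(yaw),0]);x=np.array([0,0,-1.]);y=np.cross(z,x)
    return Ro.from_matrix(np.c_[x,y,z])
E
python3 - <<'E'
from h import *
import pickle
T=cam("top");S=cam("side");pickle.dump((T,S),open("c0.pkl","wb"))
a=crop(T,100,70,200,75*2-50,4);b=crop(T,310,70,140,140,4)
cv2.imwrite("pics/a.png",a);
c=crop(T,120,205,100,60,4)
o=np.zeros((560,800,3),np.uint8);o[:,:560]=b;o[:240,560:800]=c[:,:240]
cv2.imwrite("pics/b.png",o)
g=crop(S,220,150,200,150,4);cv2.imwrite("pics/s.png",g)
# white lids
for u,v in((143,233),(251,237),(359,236)):
    p=T["im"][v-20:v+20,u-20:u+20].astype(int); print(p[20,20],p.reshape(-1,3).mean(0),p[2,2])
    m=((p.min(2)>p[20,20].min()-22)).astype(np.uint8); n,l,st,ce=cv2.connectedComponentsWithStats(m); k=l[20,20]
    print(st[k],ce[k]+[u-20,v-20],onz(T,*(ce[k]+[u-20,v-20]),.07).round(4))
E
```

```text
[129 127 119] [100.585625  98.851875  92.513125] [111 108 100]
[  8   9  20  21 328] [140.42073171 232.19817073] [0.4303 0.3227 0.07  ]
[130 128 121] [107.50625  104.93875   98.589375] [112 108 102]
[  0   0  31  30 533] [247.97748593 230.56097561] [0.435  0.0725 0.07  ]
[129 128 120] [101.23625   99.05125   92.825625] [99 95 90]
[ 11   8  29  32 486] [364.4382716  237.64197531] [ 0.4194 -0.1988  0.07  ]
```

View pics/a.png

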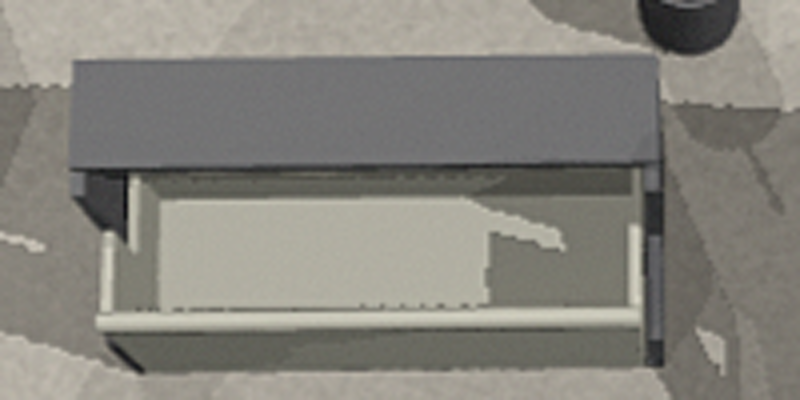

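View pics/b.png

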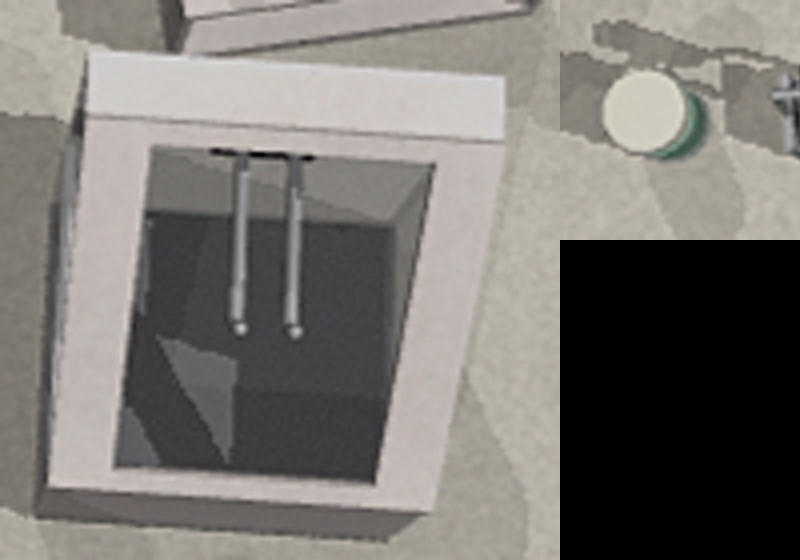

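View pics/s.png

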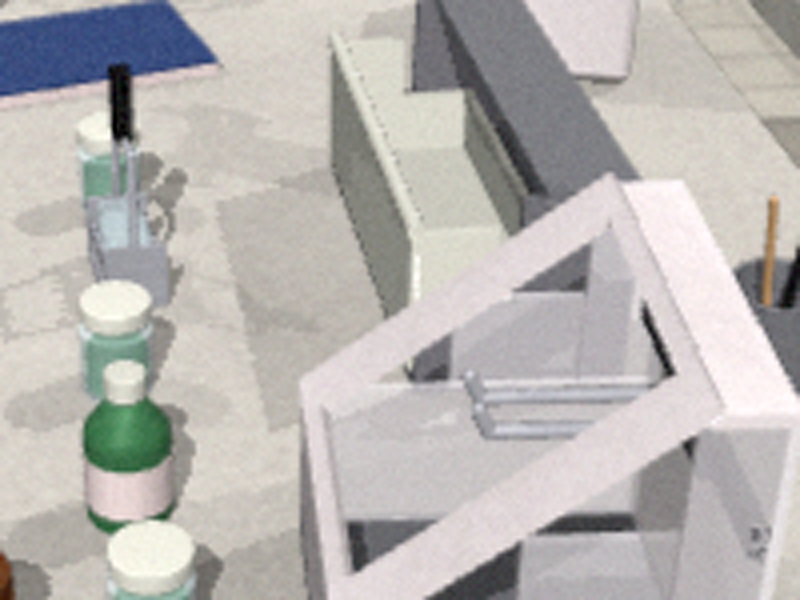

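Views a/b/s (5 viewed): housing roof front edge runs (118,112)–(264,110.5) in the top image, and the bin looks shut with its rim at v≈150. Cabinet roof corners are at (332,83), (436,89.5), (331,99), (436,105), hook tips at (370,152), (383,153). The rack's tab stands between jar A and jar B. Now rough poses, then wrist views.

```bash
cat >> h.py <<'E'
def fit2(L,W):
    "2D rigid: local -> world; returns origin,yaw,resid"
    L=np.array(L,float);W=np.array(W,float)[:,:2];l=L-L.mean(0);w=W-W.mean(0)
    a=np.arctan2((l[:,0]*w[:,1]-l[:,1]*w[:,0]).sum(),(l*w).sum());R=np.array([[np.cos(a),-np.sin(a)],[np.sin(a),np.cos(a)]])
    t=W.mean(0)-R@L.mean(0);return t,a,(W-(L@R.T+t)).round(4)
E
python3 - <<'E'
from h import *
import pickle
T,S=pickle.load(open("c0.pkl","rb"))
P=lambda ox,oy,x,y:(ox+x/4-.375,oy+y/4-.375)
b=lambda x,y,z:onz(T,*P(310,70,x,y),z)
print("cab",fit2([(.06,.11),(.06,-.11),(.102,.11),(.102,-.11),(-.026,.015),(-.026,-.015)],[b(85,117,.235),b(503,140,.235),b(88,52,.235),b(505,78,.235),b(240,328,.178),b(293,332,.178)]))
a=lambda x,y,z:onz(T,*P(100,70,x,y),z)
print("hou",fit2([(.085,.167),(.085,-.167),(.15,.167),(.15,-.167)],[a(72,168,.15),a(657,162,.15),a(75,62,.15),a(658,57,.15)]))
print("rim",a(97,318,.12),a(641,314,.12))
s=lambda x,y:(220+x/4-.375,150+y/4-.375)
for n,t,d in(("jA",(141.2,232.5),(105,130)),("jB",(250.5,237),(115,305)),("jC",(359,235.5),(152,550))):
    print(n,onz(T,*t,.07),tri((T,*t),(S,*s(*d))))
print("tab",tri((T,186,224),(S,*s(120,70))))
# wrist looks
q=rot(np.pi/2) 
for yaw in(np.pi/2,-np.pi/2):
    for p in([.42,.27,.3],[.6,-.2,.45]):
        print(yaw,env.solve_ik(p,rot(yaw).as_rotvec()))
E
```

```text
cab (array([ 0.62299062, -0.21324579]), np.float64(-0.059882726268364335), array([[ 0.0039, -0.0004],
       [ 0.0054, -0.0005],
       [-0.0018,  0.    ],
       [-0.0021, -0.0007],
       [-0.0026,  0.0002],
       [-0.0029,  0.0013]]))
hou (array([0.61121788, 0.19960761]), np.float64(0.01476933349050453), array([[ 0.0008, -0.0016],
       [ 0.001 ,  0.0017],
       [-0.0008, -0.0008],
       [-0.001 ,  0.0007]]))
rim [0.61562681 0.35656864 0.12      ] [0.61936322 0.04486394 0.12      ]
jA [0.42961167 0.320828   0.07      ] [0.42972291 0.32216194 0.06471281]
jB [0.41996351 0.06641144 0.07      ] [0.4219084  0.06678079 0.0637283 ]
jC [ 0.42435617 -0.18626642  0.07      ] [ 0.42732614 -0.18713224  0.06420096]
tab [0.43634865 0.1995035  0.17250484]
1.5707963267948966 [-0.41113613  0.45058522 -0.38113947  1.83738541  0.20949882  0.89295729
  0.6808976 ]
1.5707963267948966 [ 0.26421386  0.53900045 -0.03049243  1.16734273  0.01579373  1.43547095
  1.80670781]
-1.5707963267948966 [-1.03454725  0.48789133  0.58318104  1.86733535 -0.33970742  0.8862467
 -1.85784848]
-1.5707963267948966 [-0.01732401  0.58354886  0.55516813  1.18526605 -0.29687599  1.45045703
 -1.07378596]
```

```bash
python3 - <<'E'
from h import *
import pickle
env.move_ptp([.42,.2,.28],rot(np.pi/2).as_rotvec()); A=cam("wrist")
env.move_ptp([.58,-.2,.40],rot(np.pi/2).as_rotvec()); B=cam("wrist")
pickle.dump((A,B),open("c1.pkl","wb"))
for n,C in(("wA",A),("wB",B)): cv2.imwrite(f"pics/{n}.png",crop(C,0,0,560,420,1.4,1.6)); print(C["c"])
E
```

```text
[0.35432968 0.20069359 0.42372276]
[ 0.51460302 -0.19852993  0.54337735]
```

View pics/wA.png

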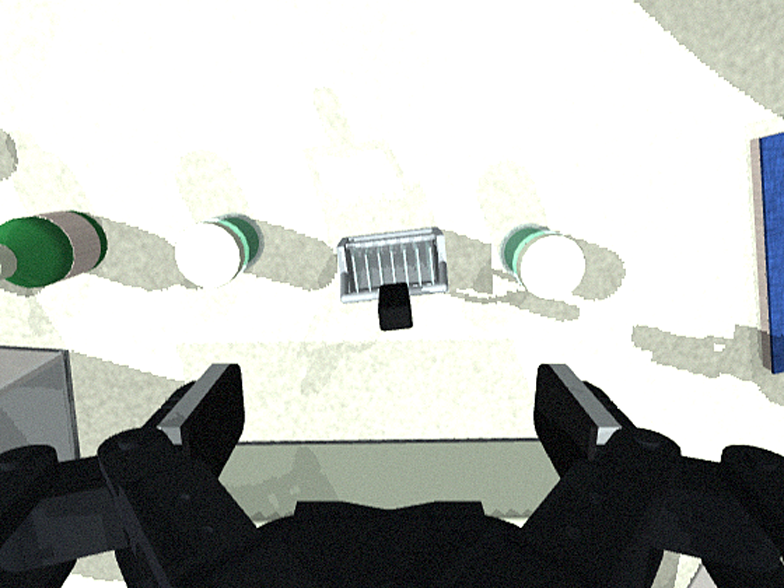

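View pics/wB.png

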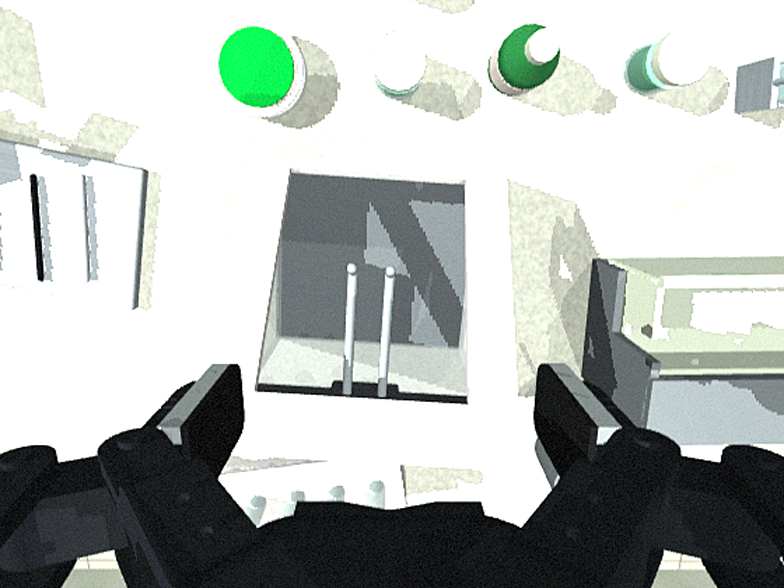

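wA (7 viewed so far): tab blob bottom edge at (380–412,329), rack basket rim corners (343,302), (447,292), (337,238), (440,229). Jar lids B at (209,254), A at (552,265). wB: opening corners (290,170), (466,181), (467,402), (258,388), hook tips (351,269), (390,272). Two or three more numbers, then grasp the rack.

```bash
python3 - <<'E'
from h import *
import pickle
A,B=pickle.load(open("c1.pkl","rb"));T,S=pickle.load(open("c0.pkl","rb"))
p=lambda C,x,y,z:onz(C,x/1.4,y/1.4,z)
# lids and tab by mask on raw image
g=A["im"].astype(int)
for n,(u,v) in(("B",(209,254)),("A",(552,265))):
    x,y=int(u/1.4),int(v/1.4); r=40
    c=cv2.HoughCircles(cv2.GaussianBlur(cv2.cvtColor(A["im"],cv2.COLOR_RGB2GRAY)[y-r:y+r,x-r:x+r],(3,3),0),cv2.HOUGH_GRADIENT,1,30,param1=60,param2=8,minRadius=18,maxRadius=30)
    print(n, None if c is None else [(k+[x-r,y-r,0]).round(1).tolist()+onz(A,k[0]+x-r,k[1]+y-r,.07).round(4).tolist() for k in c[0][:2]])
m=(g.max(2)<45).astype(np.uint8);n,l,st,ce=cv2.connectedComponentsWithStats(m);k=l[int(306/1.4),int(395/1.4)];print("tab",st[k],ce[k])
x,y,w,h=st[k][:4]
ct,_=cv2.findContours((l==k).astype(np.uint8),0,1);r=cv2.boxPoints(cv2.minAreaRect(ct[0]));print(r.tolist());[print(onz(A,*q,.173).round(4)) for q in r]
m=(T["im"].max(2)<25).astype(np.uint8);n,l,st,ce=cv2.connectedComponentsWithStats(m[215:240,175:205]);print("tabT",[(s.tolist(),(c+[175,215]).round(1).tolist(),onz(T,*(c+[175,215]),.16).round(4)) for s,c in zip(st,ce)])
for e in([(343,302),(447,292)],[(337,238),(440,229)]):
    a,b=[p(A,*q,.05) for q in e];d=b-a;print("edge",a,b,np.linalg.norm(d),np.arctan2(d[1],d[0])-np.pi/2)
z=lambda x:.110+(x+.1)*125/160+.0
for off in(0,.01):
  print(fit2([(-.095,-.075),(-.095,.075),(.055,.075),(.055,-.075)],[p(B,290,170,z(-.095)+off),p(B,466,181,z(-.095)+off),p(B,467,402,z(.055)+off),p(B,258,388,z(.055)+off)]))
t=[tri((B,351/1.4,269/1.4),(T,310+293/4,70+332/4)),tri((B,390/1.4,272/1.4),(T,310+240/4,70+328/4))];print("tips",t)
print(fit2([(-.026,-.015),(-.026,.015)],t))
E
```

```text
B [[148.5, 182.5, 21.6, 0.4224, 0.068, 0.07], [188.5, 148.5, 27.1, 0.3875, 0.1116, 0.07]]
A [[390.5, 188.5, 24.9, 0.4286, 0.319, 0.07]]
tab [270 202  25  34 717] [281.47280335 218.90376569]
[[267.8536376953125, 203.6829071044922], [290.79266357421875, 201.13414001464844], [294.3658447265625, 233.2926788330078], [271.42681884765625, 235.84144592285156]]
[0.4186 0.194  0.173 ]
[0.4166 0.2111 0.173 ]
[0.4419 0.2141 0.173 ]
[0.444  0.1966 0.173 ]
tabT [([0, 0, 30, 25, 663], [190.0, 227.2], array([0.4301, 0.1927, 0.16  ])), ([6, 6, 11, 9, 83], [185.9, 225.0], array([0.4349, 0.2018, 0.16  ])), ([4, 18, 1, 4, 4], [179.0, 234.5], array([0.4142, 0.2159, 0.16  ]))]
edge [0.46401967 0.16504125 0.05      ] [0.45569695 0.24812726 0.05      ] 0.0835018143901617 0.0998368704290522
edge [0.41243192 0.16161746 0.05      ] [0.40542194 0.24112038 0.05      ] 0.07981137052878327 0.08794513351205047
(array([ 0.6206037, -0.2121102]), np.float64(-0.06329291597410527), array([[ 0.0014, -0.001 ],
       [ 0.0008,  0.0006],
       [-0.0005, -0.001 ],
       [-0.0017,  0.0013]]))
(array([ 0.6179025 , -0.21174532]), np.float64(-0.06306986761758908), array([[ 0.0039,  0.0006],
       [ 0.0031, -0.0013],
       [-0.0031, -0.0032],
       [-0.0039,  0.0039]]))
tips [array([ 0.59582448, -0.22742941,  0.16980558]), array([ 0.59575476, -0.19676589,  0.17881828])]
(array([ 0.62178955, -0.21203853]), np.float64(0.002273632775863398), array([[ 0.    , -0.0003],
       [-0.    ,  0.0003]]))
```

```bash
cat >> h.py <<'E'
CAB=np.array([.621,-.212]);CY=-.063
def w(o,yaw,x,y):
    return np.array([o[0]+x*np.cos(yaw)-y*np.sin(yaw),o[1]+x*np.sin(yaw)+y*np.cos(yaw)])
def rep(s=""):
    o=env.observe();print(s,"t%.1f"%o["t"],o["tool_pos"].round(4),"F",o["ft_force"].round(1),"gap %.4f"%o["finger_gap"])
E
python3 - <<'E'
from h import *
import pickle
q=rot(np.pi/2+.097).as_rotvec()
env.gripper_to(.05)
env.move_ptp([.4355,.2045,.24],q);rep()
env.line_to([.4355,.2045,.137],rate=.08);rep()
env.gripper_to(0);rep("grip")
env.line_to([.4355,.2045,.40]);rep("lift")
q=rot(np.pi/2+CY).as_rotvec();p=w(CAB,CY,-.062,0)
env.move_ptp([*p,.41],q);rep("over")
T=cam("top");S=cam("side");W=cam("wrist");pickle.dump((T,S,W),open("c2.pkl","wb"))
o=np.zeros((600,800,3),np.uint8);o[:,:480]=crop(S,260,70,160,200,3);o[:420,480:]=crop(W,180,60,160,210,2,1.);cv2.imwrite("pics/r.png",o)
E
```

```text
t5.5 [0.4366 0.2037 0.2402] F [ 0.8 -0.5  0.9] gap 0.0502
 t7.0 [0.4358 0.2047 0.1374] F [-0.6 -0.6 -0. ] gap 0.0496
grip t7.4 [0.4359 0.2049 0.1374] F [-0.6  0.9  3.4] gap 0.0169
lift t9.3 [0.4351 0.2042 0.3993] F [-0.4 -0.3 -2.7] gap 0.0170
over t10.9 [ 0.5596 -0.2056  0.4102] F [ 0.2  0.1 -2.3] gap 0.0175
```

View pics/r.png

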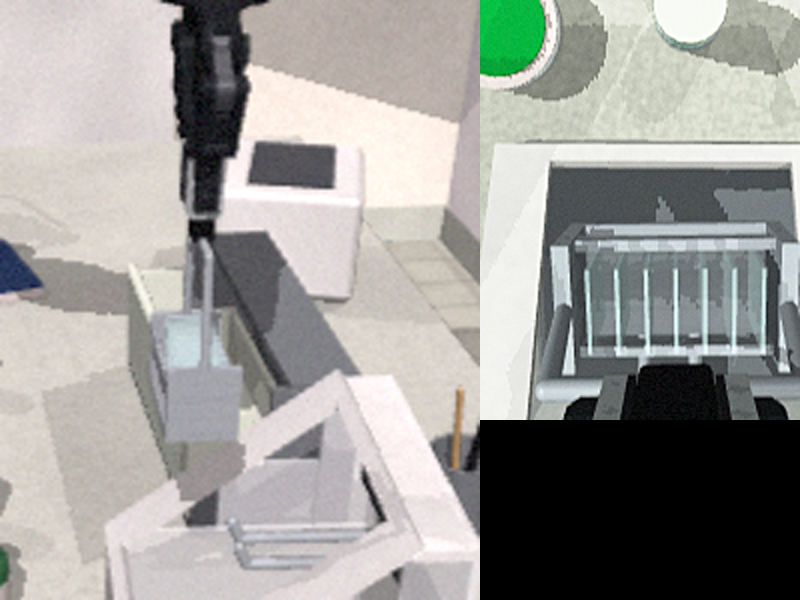

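Rack held upright (8 viewed); in the wrist crop the basket's near lip is at v≈228 (raw 174), its ends at 555 and 797. Check the offset from the tool, then descend in front of the hook.

```bash
python3 - <<'E'
from h import *
import pickle
T,S,W=pickle.load(open("c2.pkl","rb"))
P=lambda x,y,z:onz(W,180+(x-480)/2,60+y/2,z)
zb=.4102-.137
c,s=np.cos(CY),np.sin(CY);loc=lambda p:(np.array([[c,s],[-s,c]])@(p[:2]-CAB)).round(4)
for z in(.05,.0):
    print(z,"lip",[loc(P(x,y,zb+z)) for x,y in((575,226),(775,226),(555,247),(797,247))])
print("frame low inner",[loc(P(x,y,.112)) for x,y in((553,163),(792,163))], "outer",[loc(P(x,y,.112)) for x,y in((495,143),)])
print("tool",loc(env.observe()["tool_pos"]))
E
```

```text
0.05 lip [array([-0.0895, -0.0315]), array([-0.0896,  0.0355]), array([-0.0823, -0.0385]), array([-0.0825,  0.0432])]
0.0 lip [array([-0.0812, -0.0387]), array([-0.0814,  0.0429]), array([-0.0725, -0.0472]), array([-0.0728,  0.0523])]
frame low inner [array([-0.0945, -0.0741]), array([-0.0949,  0.0757])] outer [array([-0.1066, -0.1096])]
tool [-0.0617  0.0018]
```

Rack is centred on the tool within about 3 mm and the frame's lower edge confirms the cabinet pose. Descend.

```bash
python3 - <<'E'
from h import *
H=.137-.120   # TCP above bar centre
p=w(CAB,CY,-.0635,-.001)
env.line_to([*p,.39]);rep()
zb=.189
for z in(.30,.25,zb+H):
    env.line_to([*p,z],rate=.1);rep("down")
p1=w(CAB,CY,0,0-.001)
env.line_to([*p1,zb+H],rate=.06);rep("in")
S=cam("side");W=cam("wrist")
o=np.zeros((600,800,3),np.uint8);o[:,:480]=crop(S,270,130,160,200,3);o[:420,480:]=crop(W,180,60,160,210,2,1.);cv2.imwrite("pics/r2.png",o)
E
```

```text
t11.3 [ 0.557  -0.2085  0.3895] F [ 0.6  0.1 -1.1] gap 0.0170
down t12.3 [ 0.5582 -0.2091  0.3008] F [-0.3 -0.1 -2.2] gap 0.0173
down t13.0 [ 0.5581 -0.2091  0.2505] F [ 0.3  0.2 -2.3] gap 0.0172
down t13.6 [ 0.5581 -0.209   0.2065] F [ 0.1 -0.5 -2.2] gap 0.0175
in t14.8 [ 0.6205 -0.2131  0.206 ] F [ 0.3 -0.  -1.7] gap 0.0175
```

View pics/r2.png

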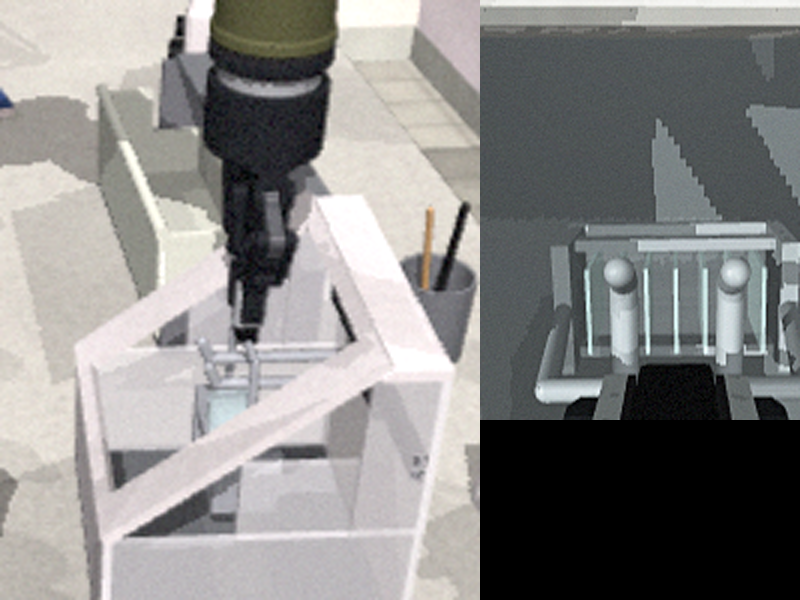

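The bar is behind both tips, prongs symmetric about the tab (tips at 620/736, tab at 675; 9 viewed). Lower until the weight comes off.

```bash
python3 - <<'E'
from h import *
p1=w(CAB,CY,0,-.001);H=.017
for dz in(.180,.172,.169,.1675,.166,.165,.164):
    env.line_to([*p1,dz+H],rate=.04);env.pause(.2);rep(dz)
    if env.observe()["ft_force"][2]>1: break
env.gripper_to(.045);rep("open");env.pause(.5)
t=env.observe()["tool_pos"]
env.line_to([t[0],t[1],.30],rate=.1);rep("up")
env.line_to([t[0]-.05,t[1],.36])
S=cam("side");W=cam("wrist")
o=np.zeros((600,800,3),np.uint8);o[:,:480]=crop(S,270,130,160,200,3);o[:420,480:]=crop(W,180,60,160,210,2,1.);cv2.imwrite("pics/r3.png",o)
E
```

```text
0.18 t15.5 [ 0.621  -0.213   0.1971] F [-0.2 -0.1 -3. ] gap 0.0174
0.172 t16.0 [ 0.6211 -0.213   0.1891] F [-0.6 -0.2 -2.7] gap 0.0173
0.169 t16.5 [ 0.621  -0.213   0.1861] F [ 0.4  0.4 -2.4] gap 0.0172
0.1675 t16.9 [ 0.6209 -0.213   0.1845] F [-0.5  0.4 -2.6] gap 0.0172
0.166 t17.4 [ 0.621 -0.213  0.184] F [-2.2  0.9  5.6] gap 0.0169
open t17.8 [ 0.621  -0.213   0.1828] F [ 0.3 -0.4 -0.2] gap 0.0454
up t19.6 [ 0.6205 -0.2129  0.2992] F [ 0.3 -0.2  0.2] gap 0.0450
```

View pics/r3.png

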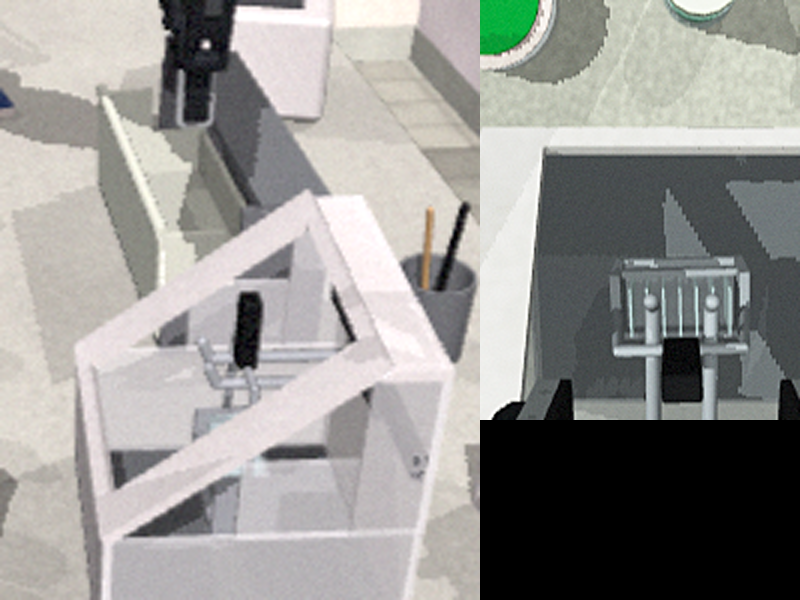

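The rack hangs on both prongs, still and clear of the gripper (10 viewed). Next: pull the bin forward from inside with closed fingers.

```bash
cat >> h.py <<'E'
HOU=np.array([.6112,.1996]);HY=.0148
def hp(x,y,z): return np.array([*w(HOU,HY,.005+x,y),.012+z])   # pivot-relative
E
python3 - <<'E'
from h import *
q=rot(np.pi/2+HY).as_rotvec()
env.gripper_to(0)
env.move_ptp(hp(.05,0,.25),q);rep()
env.line_to(hp(.045,0,.083));rep()
for x in(.02,0,-.02,-.038):
    env.line_to(hp(x,0,.083),rate=.05);rep(x)
env.line_to(hp(-.02,0,.083));env.line_to(hp(-.02,0,.25));rep()
env.move_ptp([.42,.05,.25],rot(np.pi/2).as_rotvec())
import pickle
T=cam("top");S=cam("side");W=cam("wrist");pickle.dump((T,S,W),open("c3.pkl","wb"))
o=np.zeros((600,800,3),np.uint8);o[:300,:600]=crop(T,100,70,200,100,3);o[300:,:400]=crop(S,280,110,200,150,2);o[300:,400:800]=cv2.resize(W["im"][:,:,::-1],(400,300));cv2.imwrite("pics/t3.png",o)
E
```

```text
t22.4 [0.6671 0.1979 0.2624] F [ 0.5 -1.  -0.2] gap -0.0001
 t23.7 [0.662  0.2007 0.0961] F [-0.1  0.1  0.7] gap 0.0001
0.02 t24.4 [0.6365 0.2    0.0952] F [0.1 0.5 0.1] gap 0.0002
0 t24.9 [0.6178 0.1995 0.0953] F [ 4.8 -0.5 -2.9] gap -0.0002
-0.02 t25.4 [0.5978 0.1995 0.0956] F [ 5.2  0.4 -0.7] gap -0.0001
-0.038 t26.0 [0.5792 0.1994 0.0956] F [4.8 0.6 0.8] gap 0.0002
 t27.5 [0.5955 0.199  0.261 ] F [ 0.1  0.6 -0.2] gap 0.0002
```

View pics/t3.png

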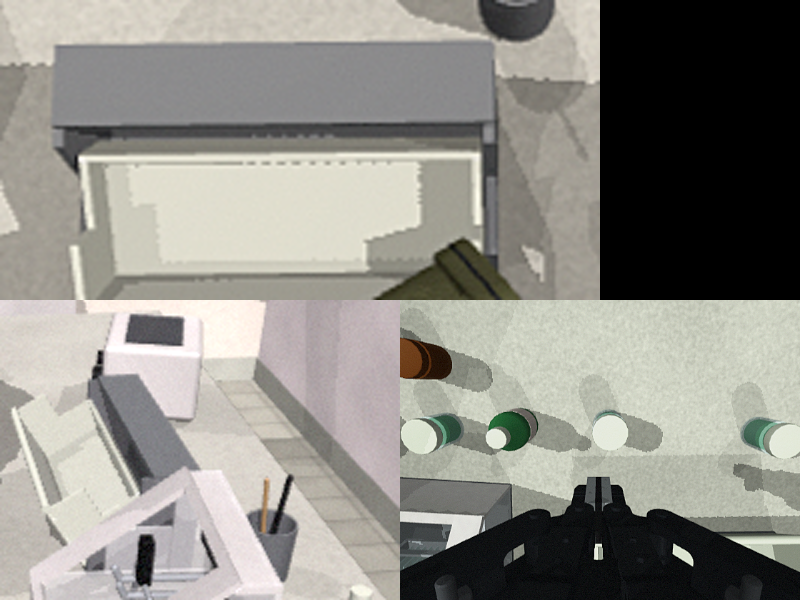

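Bin tipped to about 0.55 rad (11 viewed); three jar lids visible in the wrist view at (420,435), (610,430), (782,440) of the composite. Close look at each jar, with circle fits.

```bash
cat >> h.py <<'E'
def lid(x,y,z=.07,draw=None):
    "wrist look at a lid expected at x,y; returns xy from circle fit"
    env.move_ptp([x+.02,y,.2],rot(np.pi/2).as_rotvec());env.pause(.3);C=cam("wrist")
    u,v=proj(C,[x,y,z]);f=C["K"][0];d=(C["Rwc"].T@(np.array([x,y,z])-C["c"]))[2];r=f*.025/d
    g=cv2.GaussianBlur(cv2.cvtColor(C["im"],cv2.COLOR_RGB2GRAY),(5,5),0);b=C["im"].copy()
    x0,y0=max(0,int(u-90)),max(0,int(v-90));s=g[y0:y0+180,x0:x0+180]
    cs=cv2.HoughCircles(s,cv2.HOUGH_GRADIENT_ALT,1.5,20,param1=80,param2=.5,minRadius=int(r*.8),maxRadius=int(r*1.2))
    res=[] if cs is None else [(k[0]+x0,k[1]+y0,k[2]) for k in cs[0]]
    out=[onz(C,a,c,z)[:2].round(4) for a,c,_ in res]
    for a,c,q in res: cv2.circle(b,(int(a),int(c)),int(q),(255,0,0),1)
    print("pred",u.round(),v.round(),r.round(1),np.round(res,1).tolist(),out)
    if draw: cv2.imwrite(draw,b[y0:y0+180,x0:x0+180,::-1])
    return out
E
python3 - <<'E'
from h import *
for k,(x,y) in enumerate(((.4245,-.1865),(.421,.067),(.4295,.320))): lid(x,y,draw=f"pics/l{k}.png")
ims=[cv2.resize(cv2.copyMakeBorder((m:=cv2.imread(f"pics/l{k}.png")),0,180-m.shape[0],0,180-m.shape[1],0),(265,265)) for k in range(3)]
cv2.imwrite("pics/l.png",np.hstack(ims));rep()
E
```

```text
pred 276.0 173.0 31.4 [[274.5, 176.0, 29.5]] [array([ 0.4266, -0.1879])]
pred 279.0 174.0 31.4 [[276.5, 176.0, 29.700000762939453]] [array([0.4228, 0.065 ])]
pred 279.0 173.0 31.4 [[261.0, 177.5, 29.399999618530273]] [array([0.4328, 0.3054])]
 t32.6 [0.4499 0.3191 0.2001] F [-0.4  0.1  0.4] gap -0.0001
```

View pics/l.png

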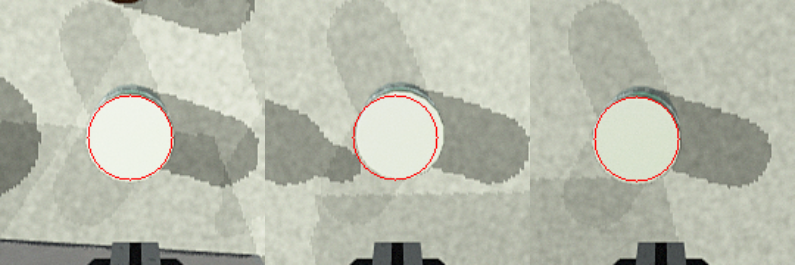

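Circles fit well (12 viewed); the leftmost jar is now at y 0.305, about 15 mm from where it was, so it was probably knocked. Press the lids.

```bash
cat >> h.py <<'E'
def press(x,y):
    q=rot(np.pi/2).as_rotvec()
    env.move_ptp([x,y,.12],q);env.line_to([x,y,.078],rate=.1)
    for z in np.arange(.074,.0605,-.001):
        env.line_to([x,y,z],rate=.02);o=env.observe();F=o["ft_force"][2];p=o["tool_pos"][2]
        if F>14 and p<.0665 or F>30: break
    print("press end cmd %.4f z %.4f F %.1f"%(z,p,F))
    env.line_to([x,y,.14],rate=.15)
E
python3 - <<'E'
from h import *
press(.4328,.3054);press(.4226,.0663);press(.4266,-.1879);rep()
E
```

```text
press end cmd 0.0630 z 0.0644 F 18.9
press end cmd 0.0630 z 0.0643 F 23.7
press end cmd 0.0630 z 0.0644 F 22.0
 t47.9 [ 0.4262 -0.188   0.1394] F [-0.5  1.1  0.2] gap -0.0001
```

All three lids bottomed at z 0.0644 under about 20 N, so they are home. Now place the right-hand jar, tool tilted to match the bin.

```bash
cat >> h.py <<'E'
TH=.55;PT=.50
def tilt(p): # tool pitched forward in housing frame
    R=rot(np.pi/2+HY); ax=np.array([-np.sin(HY),np.cos(HY),0]); return Ro.from_rotvec(-p*ax)*R
def binp(x,y,z): 
    c,s=np.cos(TH),np.sin(TH);return hp(x*c-z*s,y,x*s+z*c)
def place(x,y,by,bx=.060):
    q=rot(np.pi/2).as_rotvec()
    Rt=tilt(PT);d=Rt.as_matrix()[:,0]; tgt=binp(bx,by,.010)-.021*d; pre=tgt-.11*d
    assert env.solve_ik(tgt,Rt.as_rotvec()) is not None and env.solve_ik(pre,Rt.as_rotvec()) is not None
    env.gripper_to(.078)
    env.line_to([x,y,.12]);env.line_to([x,y,.021],rate=.1);env.gripper_to(0);rep("grip")
    env.line_to([x,y,.20]);rep("lift")
    env.move_ptp(pre,Rt.as_rotvec());rep("pre")
    env.line_to(tgt+-.02*d,rate=.1);rep("near")
    for s in np.arange(-.015,.008,.0025):
        env.line_to(tgt+s*d,rate=.04);F=env.observe()["ft_force"]
        if -(F@d)>6: break
    rep("down %.4f"%s)
    env.gripper_to(.066);env.pause(.3);env.line_to(env.observe()["tool_pos"]-.11*d,rate=.12);rep("out")
E
python3 - <<'E'
from h import *
print(tilt(.5).as_matrix().round(2))
r=lid(.4266,-.1879,.0645)
if len(r)==1 : place(*r[0],-.090)
env.move_ptp([.42,.1,.3],rot(np.pi/2).as_rotvec())
S=cam("side");T=cam("top")
o=np.zeros((600,600,3),np.uint8);o[:300,:600]=crop(T,100,80,200,100,3);o[300:,:400]=crop(S,280,110,200,150,2);cv2.imwrite("pics/p1.png",o)
E
```

```text
[[ 0.48 -0.88 -0.01]
 [ 0.01 -0.01  1.  ]
 [-0.88 -0.48  0.  ]]
pred 277.0 175.0 30.9 [[278.5, 174.0, 30.200000762939453]] [array([ 0.4259, -0.187 ])]
grip t51.6 [ 0.4261 -0.1873  0.0218] F [-0.8 -0.3  6.6] gap 0.0484
lift t52.9 [ 0.4253 -0.1869  0.1993] F [ 0.6 -0.6 -1.4] gap 0.0485
pre t54.4 [0.6003 0.1082 0.1661] F [ 0.4 -0.8 -1.6] gap 0.0483
near t55.4 [0.6438 0.1105 0.0885] F [-0.1 -0.1 -1.1] gap 0.0482
down 0.0075 t57.9 [0.6562 0.1148 0.0645] F [-1.2 10.5 -0.1] gap 0.0486
out t59.6 [0.6038 0.1183 0.1622] F [-0.2 -0.3  0.2] gap 0.0661
```

View pics/p1.png

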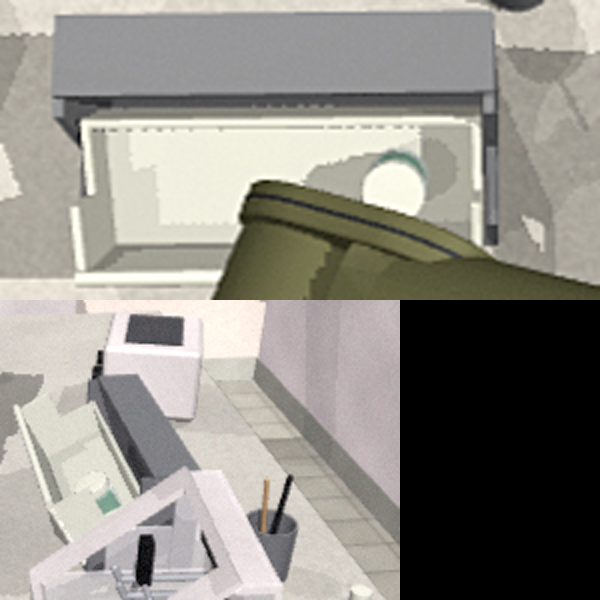

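Jar C stands in the bin (13 viewed; lid at crop (394,188)). A sideways force of 10 N suggests a knuckle rubbed the side wall, so I'll place the others a bit further in and release with a smaller opening.

```bash
sed -i 's/gripper_to(.066)/gripper_to(.060)/; s/if -(F@d)>6: break/if -(F@d)>6 or abs(F[1])>15: break/' h.py; python3 - <<'E'
from h import *
r=lid(.4226,.0663,.0645)
if len(r)==1 : place(*r[0],0)
r=lid(.4328,.3054,.0645)
if len(r)==1 : place(*r[0],.085)
env.goto_joints([-1.07,.689,-.195,1.565,.157,.902,-.215]);rep()
S=cam("side");T=cam("top")
o=np.zeros((600,600,3),np.uint8);o[:300,:600]=crop(T,100,80,200,100,3);o[300:,:400]=crop(S,280,110,200,150,2);cv2.imwrite("pics/p2.png",o)
E
```

```text
pred 277.0 172.0 30.7 [[276.0, 171.0, 30.299999237060547]] [array([0.4221, 0.0658])]
grip t64.1 [0.4224 0.0661 0.0218] F [ 0.4 -0.3  7.3] gap 0.0485
lift t65.4 [0.4216 0.0654 0.1993] F [ 0.4 -0.4 -1.7] gap 0.0485
pre t66.3 [0.5986 0.1981 0.166 ] F [-0.3 -0.5 -2.4] gap 0.0484
near t67.3 [0.6424 0.2005 0.0885] F [-0.4  1.2 -1.1] gap 0.0486
down 0.0075 t69.9 [0.6558 0.2004 0.0638] F [-0.9  0.4 -0.9] gap 0.0485
out t71.5 [0.6031 0.199  0.1597] F [ 0.2  0.6 -0.6] gap 0.0598
pred 279.0 173.0 30.9 [[276.5, 173.5, 30.299999237060547]] [array([0.4334, 0.3037])]
grip t75.3 [0.4337 0.3042 0.0219] F [-0.5  0.1  4.4] gap 0.0483
lift t76.7 [0.4331 0.3031 0.1991] F [ 0.2  0.2 -0.9] gap 0.0487
pre t77.4 [0.5973 0.2849 0.1662] F [-0.2  0.7 -1.7] gap 0.0485
near t78.5 [0.6411 0.2855 0.0885] F [-1.  -0.6 -1.3] gap 0.0486
down 0.0075 t81.0 [0.6544 0.2854 0.0637] F [-0.1 -0.5 -2. ] gap 0.0488
out t82.6 [0.6018 0.284  0.1598] F [0.4 0.6 0.2] gap 0.0597
 t84.2 [0.2827 0.5573 0.2308] F [ 0.4  0.6 -0.3] gap 0.0600
```

View pics/p2.png

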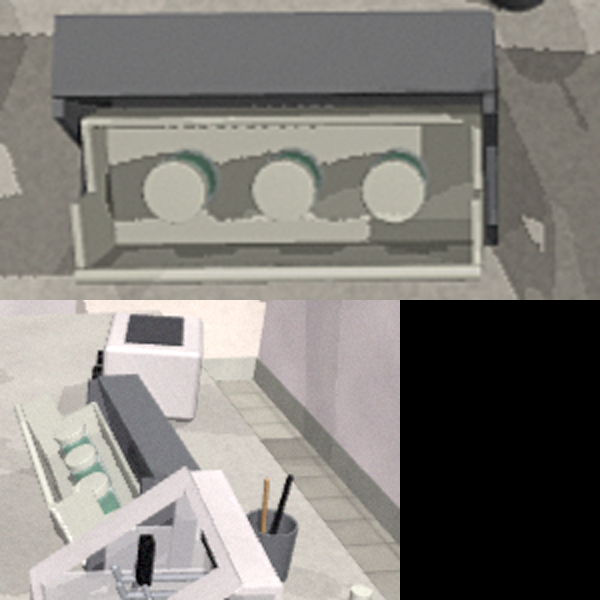

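All three jars stand in the bin (14 viewed; lids at 175/283/393). Push the bin shut until it hits its stop.

```bash
python3 - <<'E'
from h import *
q=rot(np.pi/2+HY).as_rotvec()
env.gripper_to(0)
env.move_ptp(hp(-.115,0,.22),q);env.line_to(hp(-.115,0,.078));rep()
x=-.10
while x<.004:
    env.line_to(hp(x,0,.078),rate=.04);F=env.observe()["ft_force"]
    if x>-.05 and F[0]<-25 or F[0]<-32: break
    x+=.01 if x<-.03 else .002
rep("end %.3f rel %.4f"%(x,env.observe()["tool_pos"][0]-hp(0,0,0)[0]))
env.pause(.3);rep()
env.line_to(hp(-.10,0,.078),rate=.08);env.line_to(hp(-.10,0,.25))
env.goto_joints([-1.07,.689,-.195,1.565,.157,.902,-.215]);rep()
S=cam("side");T=cam("top")
o=np.zeros((600,800,3),np.uint8);o[:300,:800]=crop(T,100,70,267,100,3)[:,:800];o[300:,:400]=crop(S,250,110,200,150,2);o[300:,400:]=crop(S,150,160,200,150,2);cv2.imwrite("pics/p3.png",o)
a=lambda x,y,z:onz(T,100+x/3,70+y/3,z)
E
```

```text
t87.6 [0.5017 0.1984 0.0907] F [-0.3 -0.1  0.4] gap 0.0004
end -0.004 rel -0.0154 t93.3 [0.6008 0.1993 0.0897] F [-26.2  -3.3  21.1] gap -0.0003
 t93.6 [0.6008 0.1993 0.0897] F [-25.7  -2.7  20.2] gap -0.0003
 t97.8 [0.283  0.5574 0.2314] F [ 0.2 -0.1  0.6] gap 0.0001
```

View pics/p3.png

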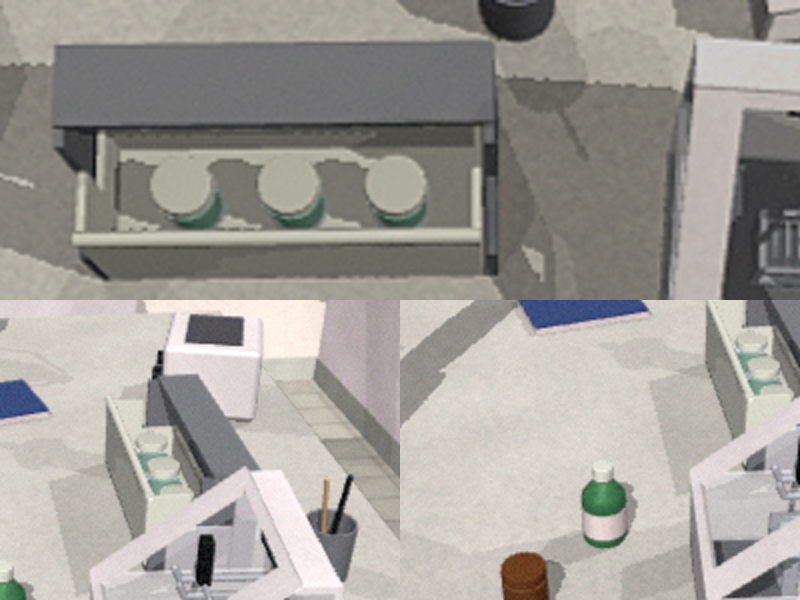

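Picture (15 viewed): bin shut with three upright jars, reagent unmoved. Numerical check of the rim against the start image, then hand in.

```bash
python3 - <<'E'
from h import *
import pickle
T0,_=pickle.load(open("c0.pkl","rb"));T=cam("top")
g=lambda C:cv2.cvtColor(C["im"],cv2.COLOR_RGB2GRAY).astype(np.float32)
a,b=g(T0),g(T)
def sh(n,x,y,w_,h_):
    r=cv2.matchTemplate(b[y-6:y+h_+6,x-6:x+w_+6],a[y:y+h_,x:x+w_],cv2.TM_CCOEFF_NORMED);_,m,_,p=cv2.minMaxLoc(r);print(n,p[0]-6,p[1]-6,round(m,3), [round(float(r[k,p[0]]),3) for k in range(p[1]-1,p[1]+2)])
sh("rim",140,145,110,14);sh("reagent",293,222,32,32);sh("dishes",392,214,46,46);sh("brown",348,266,26,26);sh("housing",115,80,150,30);sh("frame",320,80,118,125)
for C in(a,b):
    p=C[140:170,150:240].mean(1);print(np.round(p[5:18]).astype(int))
rep()
E
```

```text
rim 4 -1 0.863 [0.585, 0.863, 0.743]
reagent 0 0 0.979 [0.871, 0.979, 0.868]
dishes 0 0 0.999 [0.892, 0.999, 0.893]
brown 0 0 0.995 [0.858, 0.995, 0.871]
housing 0 0 0.996 [0.893, 0.996, 0.868]
frame 0 0 0.979 [0.94, 0.979, 0.94]
[102  95  88 121 124 114  94  61  60  62  63  64  64]
[ 75  81 119 124 116  98  68  57  63  64  64  65  65]
 t98.0 [0.2828 0.5576 0.2315] F [-0.4 -0.4  0.5] gap -0.0002
```

The rim is about 2 mm further in than at the start. One more logged push will confirm it is on a hard stop.

```bash
python3 - <<'E'
from h import *
q=rot(np.pi/2+HY).as_rotvec()
env.move_ptp(hp(-.08,0,.22),q);env.line_to(hp(-.08,0,.088));env.line_to(hp(-.025,0,.088),rate=.06)
for x in np.arange(-.021,.012,.002):
    env.line_to(hp(x,0,.088),rate=.03);o=env.observe();F=o["ft_force"]
    print("%.3f %.4f"%(x,o["tool_pos"][0]-hp(0,0,0)[0]),F.round(1))
    if F[0]<-40: break
env.line_to(hp(-.10,0,.088),rate=.08);env.line_to(hp(-.10,0,.25))
env.goto_joints([-1.07,.689,-.195,1.565,.157,.902,-.215]);rep()
T=cam("top");p=cv2.cvtColor(T["im"],cv2.COLOR_RGB2GRAY)[140:170,150:240].mean(1);print(np.round(p[5:18]).astype(int))
o=np.zeros((600,800,3),np.uint8);o[:450]=crop(T,110,70,267,150,3)[:,:800];S=cam("side");o[450:,:400]=crop(S,250,110,200,75,2);cv2.imwrite("pics/p4.png",o)
E
```

```text
-0.021 -0.0208 [-0.7 -0.  -0.1]
-0.019 -0.0189 [ 0.6 -0.8 -0.8]
-0.017 -0.0169 [ 0.2  0.8 -0.5]
-0.015 -0.0154 [-1.4  0.3  0.3]
-0.013 -0.0153 [-5.   0.1  3.4]
-0.011 -0.0153 [-10.1  -0.3   6.7]
-0.009 -0.0152 [-13.4  -1.5  10.8]
-0.007 -0.0153 [-17.8  -0.7  14.9]
-0.005 -0.0153 [-22.3  -1.6  17.9]
-0.003 -0.0152 [-26.8  -3.1  21.6]
-0.001 -0.0153 [-30.5  -3.1  25.4]
0.001 -0.0153 [-34.7  -3.8  29. ]
0.003 -0.0153 [-39.1  -4.1  32.9]
0.005 -0.0153 [-42.9  -4.4  35.4]
 t109.5 [0.2831 0.5574 0.2314] F [0.7 0.2 0.3] gap -0.0003
[ 75  81 119 124 116  99  68  57  63  64  64  65  65]
```

View pics/p4.png

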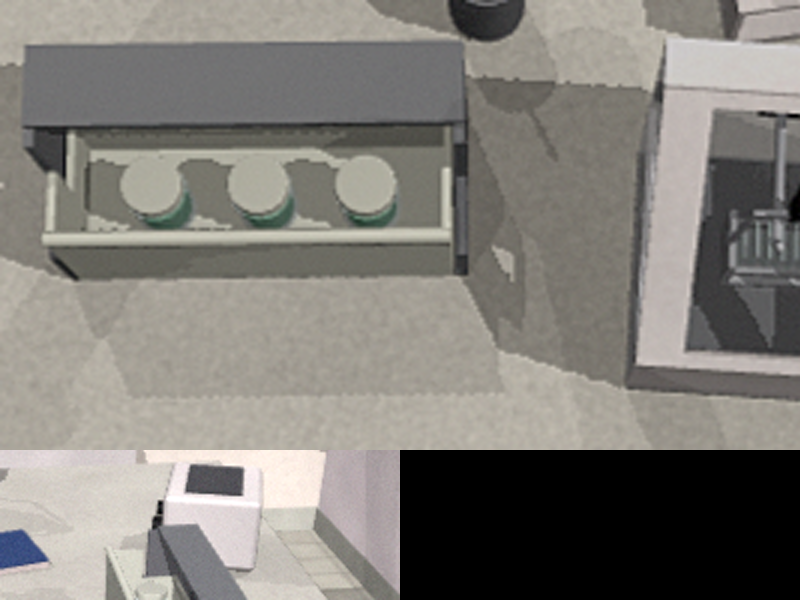

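The bin is on its hard stop: it did not move under 43 N. The jars are upright and the rack is hanging (16 viewed). Handing in.

```bash
python3 -c "
from rig import env
print(env.hand_in())"
```

```text
the job is handed in; nothing more can be done
None
```

The job is done and handed in at about 110 s of robot time.

- **Rack:** it hangs by its handle on both hook prongs. Going into the cabinet I felt no contact force until the handle met the hook, and the top picture showed the frame unmoved.
- **Jars:** all three lids were pressed until they stopped at 64.4 mm, which is fully home. I did not measure the lids again after putting the jars in the bin. One jar had shifted about 15 mm, probably knocked, and was found again before I gripped it. All three stand upright in the bin.
- **Bin:** I tipped it to about 0.55 rad, short of its 0.62 stop, and pushed it back shut. A second push of up to 43 N with the fingertips did not move it. It now sits about 2 mm further in than at the start.
- **Bystanders:** the dishes, reagent bottle and brown look-alike matched their starting positions in the top picture. I did not run that comparison for the blue one, but nothing went near it.

One thing did not go cleanly: placing the first jar gave a sideways force of about 10 N, probably the gripper rubbing the bin's side wall. That is below the 40 N limit, and the jar ended up about 5 mm off to the side but standing.

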